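# Load the bench tester and start it

### The job

Test the black control unit: with the fingertips, push the tray it lies in fully home into its tester, and only then press that tester's green start button all the way down for a moment and let it go. Pick nothing up: the unit stays lying in its tray. Leave the other tester, with the aluminium block in its open tray, as it is, and do not knock the other things on the bench about.

Things in the scene. Friction and masses are not known exactly. Their poses are not given: they have to be found in the camera images.
- tester_a: bench tester whose tray carries the black control unit: fixed grey box 200 (x) x 160 (y) mm, roof 85 mm high, rear housing 145 mm high over its back 75 mm. Origin: centre of its underside; +x points from its open front to its back, z up. The tray slides out of its front face, 100 mm ahead (-x) of the origin. The testers look alike, either may stand on the left, turned up to 0.25 rad
- tray_a (a joint): how far that tester's tray stands open (m): 0 = fully home, up to 0.14; starts between 0.10 and 0.128. It slides along the tester's x axis (pushing towards +x closes it) against about 2.5 N of friction, stays where left and stops dead when home
- tray_a_front (a point): centre of the outer (robot-side) face of the tray's flat blue front panel, 40 mm above the bench; moves with the tray. The panel is 150 mm wide, 56 mm high (from 12 to 68 mm above the bench) and 10 mm thick; it has no handle. Its axes are the tester's. When home the panel's back touches the tester's front face
- start_a (a joint): how far that tester's green start button is pressed (m): 0 = up, 0.006 = fully down; springs back when let go; fully down takes about 5 N
- start_a_top (a point): centre of the top of that tester's green button, 28 mm across, in a black housing on the roof, 107 mm above the bench, 62 mm ahead of the tester's origin, on its centre line; pressed straight down, 6 mm of travel
- tester_b: bench tester whose tray carries the bare aluminium block: fixed grey box 200 (x) x 160 (y) mm, roof 85 mm high, rear housing 145 mm high over its back 75 mm. Origin: centre of its underside; +x points from its open front to its back, z up. The tray slides out of its front face, 100 mm ahead (-x) of the origin. The testers look alike, either may stand on the left, turned up to 0.25 rad
- tray_b (a joint): how far that tester's tray stands open (m): 0 = fully home, up to 0.14; starts between 0.10 and 0.128. It slides along the tester's x axis (pushing towards +x closes it) against about 2.5 N of friction, stays where left and stops dead when home
- tray_b_front (a point): centre of the outer (robot-side) face of the tray's flat blue front panel, 40 mm above the bench; moves with the tray. The panel is 150 mm wide, 56 mm high (from 12 to 68 mm above the bench) and 10 mm thick; it has no handle. Its axes are the tester's. When home the panel's back touches the tester's front face
- start_b (a joint): how far that tester's green start button is pressed (m): 0 = up, 0.006 = fully down; springs back when let go; fully down takes about 5 N
- start_b_top (a point): centre of the top of that tester's green button, 28 mm across, in a black housing on the roof, 107 mm above the bench, 62 mm ahead of the tester's origin, on its centre line; pressed straight down, 6 mm of travel
- unit: the black moulded control unit, loose, 86 x 70 x 30 mm, with four brass screws; lies flat in the tray of tester a, with some 20 mm of play, behind the front panel, its top 46 mm above the bench; origin at the centre of its underside
- block: bare aluminium reference block, loose, 86 x 70 x 28 mm, lies in the tray of tester b; origin at the centre of its underside
- pliers: crimping pliers with two red handles and a dark steel head, 200 x 75 x 18 mm, lying on the bench; origin on the bench under its middle
- driver: screwdriver with a blue handle, 190 mm long, 26 mm thick, lying on the bench; origin under its middle
- jar: small closed amber jar with white cap, 44 mm wide, 55 mm high, standing between the two testers; origin under its middle
- tape: yellow roll (ring) 70 mm across, 20 mm high, flat on the bench; origin under its middle
- tub: small open blue tub, 100 x 75 x 45 mm; origin under its middle
- cleaner: white spray can, 56 mm wide, 160 mm high; origin under its middle
Mind the look-alikes: they are no part of the job. Several things have the shape of the unit; the one meant has the colours described above.

How it is judged (in metres and radians):
On the way, in this order (a step that is already met when the one before it is completed fails the run):
1. the tray with the black unit is fully home (within 4 mm) (value of joint tray_a below 0.004 m), for 0.2 s.
2. that tester's green button is pressed down (more than 4.5 of its 6 mm) (value of joint start_a above 0.0045 m and value of joint tray_a below 0.004 m), for 0.1 s.
At the end, for the whole second after the job is handed in: The unit's tray is home within 4 mm with the unit at rest flat in it, its button has been pressed and is up again, the other tray is within 10 mm of where it was, and the block and the other loose things are within 20 mm of where they were (value of joint tray_a below 0.004 m and value of joint each of start_a, start_b below 0.002 m and x of unit in the frame of tray_a_front between 0.04 and 0.105 m and y of unit in the frame of tray_a_front between -0.03 and 0.03 m and z of unit in the frame of tray_a_front below -0.018 m and angle between unit's own z axis and vertical below 0.1 rad and linear speed of unit below 0.02 m/s and distance of tray_b_front from where it was at the start of the episode below 0.01 m and distance of each of block, pliers, driver, jar, tape, tub, cleaner from where it was at the start of the episode below 0.02 m); the robot touches nothing.
It fails at once if the control unit is lifted out of its tray (more than about 10 mm) (z of unit in the frame of tray_a_front above -0.014 m).
It fails at once if the start button is pressed (over 3 mm) before the tray is home (value of joint start_a above 0.003 m and value of joint tray_a above 0.006 m).
It fails at once if the other tester's button is pressed (over 3 mm) (value of joint start_b above 0.003 m).
It fails at once if the other tester's tray is moved more than 15 mm (distance of tray_b_front from where it was at the start of the episode above 0.015 m).
It fails at once if the block or another loose thing is moved or lifted more than 25 mm (distance of any of block, pliers, driver, jar, tape, tub, cleaner from where it was at the start of the episode above 0.025 m).
It also fails if it takes over 43 s, if anything falls off the work surface, if the arm or the gripper's body presses on something with over 40 N, if the wrist force passes 120 N, or if a joint passes its speed limit or range.

### The arm

A 6-joint arm with a two-finger parallel gripper is mounted at the origin on the work surface. World frame = base frame: x ahead of the robot, y to its left, z up, the work surface at z = 0. Lengths are in m, angles in degrees, forces in N, time in s.
With the tool pointing down it reaches from about 0.3 to 0.75 m from the base axis. Payload 8.5 kg.
Tool frame: the origin (TCP) lies on the centre line of the jaws, within the pads' length; the fingertips stand 17 mm ahead of it and the grasp point (between the pads) lies 2 mm behind it; z points along the fingers, y is the direction in which the jaws open and shut (so a half turn about z gives the same grasp; the last joint's range is limited). The gripper opens to 85 mm and grips with 20 to 120 N. Pads are 22 mm wide; open, the fingers measure 114 mm over their backs; the gripper's body (76 mm by 85 mm) begins 54 mm behind the grasp point. The pads swing forward as they close: fully open they stand 13 mm farther back than shut.
Start: joints at [52.81, 21.807, 74.336, -0, 83.858, -12.336], TCP at [0.231, 0.499, 0.248] pointing down, gripper open.
Joint ranges: [-178.18, 178.18], [-50.72, 133.34], [12.68, 142.11], [-81.47, 261.47], [9.98, 163.14], [-165.26, 165.26]. Speed limits (degrees/s): [136.94, 136.94, 180, 180, 180, 180].

### API

Orientations are given as a 3x3 rotation matrix whose columns are the frame's x, y, z axes.
In Python, from rig import env, imaging, close_job gives the robot as it stands.
- The arm moves only by the tool step_arm, never from a script. Its argument "steps" is one flat list of numbers, 7 for each row, row after row: the opening, from 0 (shut) to 1 (fully open), then the shift along the tool's x, y, z as a fraction of full scale, then the turn, a rotation vector about the tool's x, y, z as a fraction of full scale. A call has 1 to 10 rows; each row is the pose to reach, as a shift and turn from the pose commanded when the call began, along the tool's axes at that moment; what a row does not reach only later rows make up. Full scale, the value 1, is 0.3 m for a shift and 45 degrees for a turn. A row lasts 1/10 s, in which the tool goes at most 50 mm and 8.59 degrees, less where a joint would pass 70% of its speed; a pose out of reach is approached as far as the arm can. A call with a number of a shift or a turn outside -1 to 1 is refused whole. A call with a gripper value outside its range is refused whole. The fingers move at their own pace and stop on an object; "grip_force" is the grip in N (left out, the last holds). Time passes only in rows, so rows that repeat a pose let the fingers close. It gives the time, the measured TCP pose, the force and the opening at its end, in the units of the state.
- env.observe(): the state, without advancing time (a new reading comes with each control period).
- imaging.get_image(name): name is "scene" or "top"; returns (picture, depth): 400x640x3 uint8, blue, green, red; 400x640 float32, m along the optical axis (not along the pixel's ray), 0 where there is no reading.
- imaging.get_calibration(name): a dict with "camera_matrix" (3x3 intrinsics, pixels), "k1" (the pictures are not rectified: a ray, as slopes to the right and down, at radius r is drawn at 1 + k1 r^2 times it, then the intrinsics apply), "world_from_camera" (4x4, takes a point from camera to world coordinates). Camera axes: x right, y down, z forward; pixel columns grow to the right and rows downward; lengths in m; the calibration is good to about 2 mm. A picture is of the moment at which its call begins. get_calibration takes no time and is no camera call.
- close_job(): hands the job in, once; it reports no verdict.
Trained networks look in the newest picture that a camera, given by its name, has taken for a name from the list of things; names that differ only in an ending like _2 or _b are one class to them, and where a whole thing is asked for, a point or a joint stands for the part that bears it (a point fixed in the world has none). Each returns a list of dicts, best first, with "score" (0 to 1); they miss things now and then, are a little off and sometimes report something else, mostly with a low value. They report only what shows in the picture. A call takes as long as a camera call. They do not tell look-alikes from the thing itself.
- imaging.spot_in(camera, target): "pixel" ([column, row] in pixels, amid what is visible of it).
- imaging.regions_of(camera, target): "mask" (400x640 bool, what is visible of it) and "pixel" ([column, row] in pixels, amid what is visible of it).
- imaging.pinpoint(camera, target): "pixel" ([column, row] in pixels: a listed point, or the origin of a listed thing).
The state is a dict: "time_s": time; "q": joint angles; "qvel": joint speeds; "joint_efforts": joint torques, N m; "position": TCP position; "tool_rot": TCP orientation; "ft_force": force on the tool from outside, world axes, zero at the start; "wrist_torque": the same for the moment, N m; "grip_width": finger opening in m.
Only numpy, scipy, OpenCV 4.12 (cv2) and the standard library are available. Lean on these libraries where they do the work, as an engineer would, in place of code of your own. Each camera call takes 0.05 s, during which the arm holds its last target.

## Working session

There is one attempt and no reset: what is moved stays moved. The work goes in short steps, Python scripts to look and compute and a tool call to move; the robot and the scene stay as the last step left them, time stands still between calls to the robot, and variables do not carry over. Pictures are saved under pics/ and viewed, and the job is handed in when it is done.

Besides the shell and the picture viewer there is one more tool, called after "Emit:" in YAML: its name, and indented under it one key for each argument. step_arm: Moves the arm, as the interface text tells. Shift numbers are shares of 0.3 m and turn numbers shares of 45 degrees, none past 1 either way. Its arguments: {"type":"object","properties":{"steps":{"type":"array","items":{"type":"number"}},"grip_force":{"type":"number"}},"required":["steps"]}

```bash
mkdir -p pics
cat > h.py <<'E'
import numpy as np,cv2
from rig import env,imaging,close_job
def ray(c,px):
    K=np.array(c["camera_matrix"]);k=c["k1"]
    d=np.array([(px[0]-K[0,2])/K[0,0],(px[1]-K[1,2])/K[1,1]]);u=d.copy()
    for _ in range(20): u=d/(1+k*(u@u))
    return np.array([u[0],u[1],1.])
def at_z(c,px,z):
    T=np.array(c["world_from_camera"]);r=T[:3,:3]@ray(c,px);o=T[:3,3]
    return o+r*(z-o[2])/r[2]
def at_d(c,px,d):
    T=np.array(c["world_from_camera"]);return T[:3,:3]@(ray(c,px)*d)+T[:3,3]
E
python3 - <<'E'
from h import *
s=env.observe();print(s)
for n in("scene","top"):
    im,d=imaging.get_image(n);cv2.imwrite(f"pics/{n}0.png",im);c=imaging.get_calibration(n)
    np.savez(f"{n}0.npz",im=im,d=d)
    for t,z in(("tray_a_front",.04),("start_a_top",.107),("unit",.016),("block",.016),("tester_a",0),("jar",0)):
        for r in imaging.pinpoint(n,t): print(n,t,round(r["score"],2),np.round(r["pixel"],1),at_z(c,r["pixel"],z).round(4))
E
```

```text
{'time_s': 0.0, 'q': array([ 5.28086138e+01,  2.18413160e+01,  7.43870086e+01, -1.08611577e-03,
        8.38587748e+01, -1.23358435e+01]), 'qvel': array([ 0.06804046, -0.01850019, -0.13062205, -0.0639381 , -0.10527354,
        0.10321907]), 'joint_efforts': array([-6.46481731e-04, -4.48446250e+01, -2.31280500e+01, -2.75791872e-04,
        4.71086227e-03, -6.42267082e-05]), 'position': array([0.2310124 , 0.49881728, 0.24769544]), 'tool_rot': array([[-9.07371154e-01,  4.20329361e-01, -9.03897644e-04],
       [ 4.20330221e-01,  9.07370382e-01, -1.22239274e-03],
       [ 3.06362392e-04, -1.48909940e-03, -9.99998844e-01]]), 'ft_force': array([-0.26287723, -0.1360208 , -0.57253788]), 'wrist_torque': array([ 0.04649021, -0.0187488 , -0.01545936]), 'grip_width': 0.08554556126340311}
scene tray_a_front 0.85 [376.2 177.1] [0.5125 0.1689 0.04  ]
scene start_a_top 0.39 [403.6 200. ] [0.6623 0.1601 0.107 ]
scene unit 0.85 [367.4 151.3] [0.3852 0.2122 0.016 ]
scene unit 0.79 [376.9 196.9] [0.5658 0.1437 0.016 ]
scene unit 0.75 [331.7 174.9] [0.4279 0.0575 0.016 ]
scene unit 0.73 [329.6 210.9] [ 0.
[... 249 characters left out ...]
cene jar 0.82 [356.3 255.2] [ 0.7099 -0.0046  0.    ]
scene jar 0.23 [421.1 152.9] [0.4561 0.384  0.    ]
top tray_a_front 0.66 [244.9 228.9] [0.4982 0.1585 0.04  ]
top start_a_top 0.55 [245.  177.3] [0.6583 0.1459 0.107 ]
top unit 0.76 [275.1 255.8] [0.4074 0.0636 0.016 ]
top unit 0.7 [246.4 209.2] [0.5638 0.1564 0.016 ]
top unit 0.69 [230.8 270.2] [0.3634 0.2106 0.016 ]
top unit 0.69 [291.5 215.2] [0.5405 0.0067 0.016 ]
top unit 0.64 [338.5 162.2] [ 0.7153 -0.1548  0.016 ]
top block 0.62 [338.8 214.5] [ 0.5392 -0.1509  0.016 ]
top tester_a 0.71 [251.1 161.7] [0.7261 0.141  0.    ]
top tester_a 0.58 [340.3 160.7] [ 0.7231 -0.1624  0.    ]
top jar 0.46 [293.7 162.4] [ 0.7205 -0.0037  0.    ]
```

Run:
```python
import cv2
im=cv2.imread("pics/top0.png")
cv2.imwrite("pics/topcrop.png",cv2.resize(im[110:310,170:430],None,fx=3,fy=3,interpolation=2))
```

```text
(no output)
```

View pics/scene0.png

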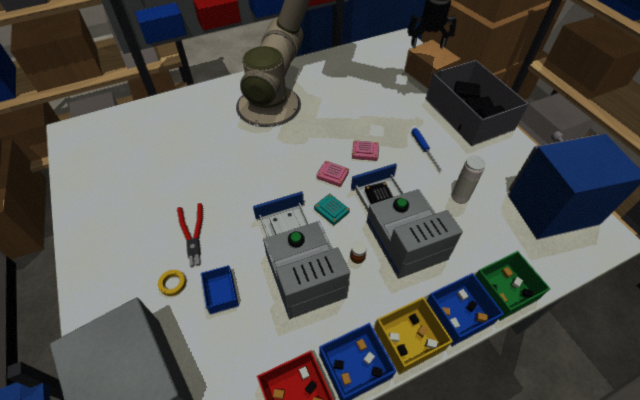

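View pics/topcrop.png

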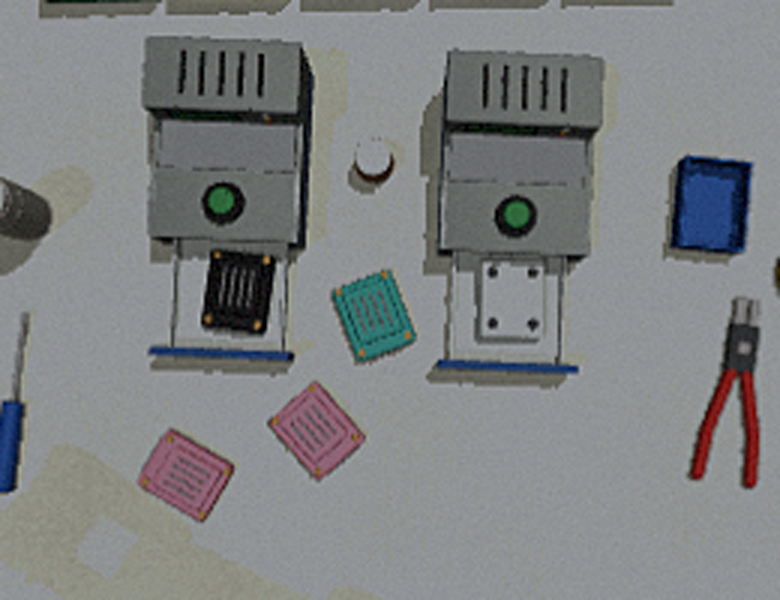

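Run:
```python
from h import *
for n in("top","scene"):
    z=np.load(n+"0.npz");im=z["im"];d=z["d"];c=imaging.get_calibration(n)
    T=np.array(c["world_from_camera"]);print(n,T[:3,3].round(3),np.array(c["camera_matrix"])[0,0])
    hsv=cv2.cvtColor(im,cv2.COLOR_BGR2HSV)
    for nm,lo,hi,zz in(("green",(50,90,40),(80,255,255),.107),("blue",(105,120,40),(125,255,255),.068)):
        m=cv2.inRange(hsv,lo,hi)
        k,l,st,ce=cv2.connectedComponentsWithStats(m)
        for i in range(1,k):
            if st[i,4]<30: continue
            ys,xs=np.nonzero(l==i)
            P=at_z(c,ce[i],zz)
            if not(0.4<P[0]<.75 and -.25<P[1]<.25):continue
            dd=d[ys,xs];dm=np.median(dd[dd>0])
            out=[nm,st[i].tolist(),"atz",P.round(4),"depth",at_d(c,ce[i],dm).round(4)]
            print(*out)
            if nm=="blue":
                Q=np.array([at_z(c,(x,y),zz) for x,y in zip(xs,ys)])
                D=np.array([at_d(c,(x,y),d[y,x]) for x,y in zip(xs,ys) if d[y,x]>0])
                a=np.polyfit(Q[:,1],Q[:,0],1);print("  fit yaw",np.degrees(np.arctan(-a[0])),"y range",Q[:,1].min(),Q[:,1].max(),"x@mid",np.polyval(a,(Q[:,1].min()+Q[:,1].max())/2), "x spread",np.percentile(Q[:,0]-np.polyval(a,Q[:,1]),[5,95]),"z",np.percentile(D[:,2],[10,50,90]))
```

```text
top [ 0.485 -0.045  1.355] 402.3399795496828
green [239, 172, 9, 9, 64] atz [0.6618 0.1516 0.107 ] depth [0.662  0.1518 0.1057]
green [338, 177, 9, 9, 64] atz [ 0.6406 -0.1561  0.107 ] depth [ 0.6406 -0.1562  0.1066]
blue [220, 226, 47, 4, 105] atz [0.503 0.158 0.068] depth [0.503  0.1581 0.0675]
  fit yaw -3.6833772605361226 y range 0.08683477670899693 0.23363868437843804 x@mid 0.5031344854361869 x spread [-0.00323755  0.0032043 ] z [0.06389791 0.067553   0.07027778]
blue [316, 230, 47, 4, 109] atz [ 0.4821 -0.1426  0.068 ] depth [ 0.4821 -0.1426  0.0677]
  fit yaw -3.6338132573152775 y range -0.21962327998733888 -0.07240360919462258 x@mid 0.4818604195134762 x spread [-0.00324403  0.00334733] z [0.06446134 0.06775393 0.07090855]
scene [ 1.158 -0.334  0.981] 397.67261417240775
green [397, 198, 10, 9, 73] atz [0.6658 0.1509 0.107 ] depth [0.6656 0.1511 0.1066]
green [291, 232, 10, 10, 85] atz [ 0.6438 -0.1564  0.107 ] depth [ 0.6435 -0.1563  0.1064]
blue [352, 164, 44, 25, 464] atz [0.5226 0.1478 0.068 ] depth [0.5095 0.1578 0.0492]
  fit yaw -0.15761172770849843 y range 0.06805554132590164 0.23363157513573052 x@mid 0.5225373309159019 x spread [-0.01795627  0.01801962] z [0.02764952 0.05148109 0.06852121]
blue [254, 192, 49, 26, 559] atz [ 0.5014 -0.1514  0.068 ] depth [ 0.4882 -0.1477  0.0497]
  fit yaw -2.4352651682956488 y range -0.2230087966848363 -0.07395066268054568 x@mid 0.5014373477146192 x spread [-0.01818303  0.01886171] z [0.02651997 0.0510685  0.06836507]
```

Emit:
step_arm:
  steps: [0,-0.92,-0.56,0,0,0,-0.49,0,-0.92,-0.56,0,0,0,-0.49,0,-0.92,-0.56,0,0,0,-0.49,0,-0.92,-0.56,0,0,0,-0.49,0,-0.92,-0.56,0,0,0,-0.49,0,-0.92,-0.56,0,0,0,-0.49,0,-0.92,-0.56,0,0,0,-0.49,0,-0.92,-0.56,0,0,0,-0.49,0,-0.92,-0.56,0,0,0,-0.49]

```text
time_s: 1.6
position: [0.4111, 0.2303, 0.2483]
tool_rot: [[-0.999, 0.05, -0.0], [0.05, 0.999, 0.0], [0.0, 0.0, -1.0]]
ft_force: [0.9, 0.4, 0.1]
grip_width: 0.0002
```

Emit:
step_arm:
  steps: [0,-0.15,-0.226,0,0,0,0,0,-0.15,-0.226,0,0,0,0,0,-0.15,-0.226,0.6,0,0,0,0,-0.15,-0.226,0.6,0,0,0,0,-0.15,-0.226,0.6,0,0,0,0,-0.15,-0.226,0.6,0,0,0,0,-0.15,-0.226,0.6,0,0,0,0,-0.15,-0.226,0.6,0,0,0]

```text
time_s: 2.4
position: [0.4528, 0.1616, 0.0692]
tool_rot: [[-0.999, 0.047, 0.0], [0.047, 0.999, 0.0], [-0.0, 0.0, -1.0]]
ft_force: [0.2, 0.6, -0.0]
grip_width: -0.0002
```

Run:
```python
from h import *
s=env.observe();print(s["position"],s["ft_force"])
im,d=imaging.get_image("scene");cv2.imwrite("pics/s1.png",cv2.resize(im[90:290,230:490],None,fx=3,fy=3))
```

```text
[0.45275606 0.16161405 0.06915418] [ 0.16115539  0.57108965 -0.03832259]
```

View pics/s1.png

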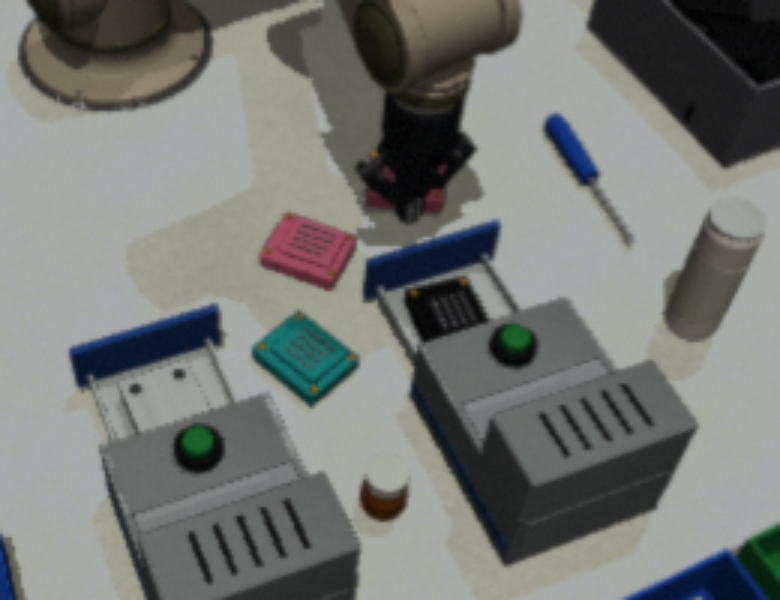

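Emit:
step_arm:
  steps: [0,-0.06,0,0,0,0,0,0,-0.1,0,0,0,0,0,0,-0.13,0,0,0,0,0,0,-0.16,0,0,0,0,0,0,-0.2,0,0,0,0,0,0,-0.24,0,0,0,0,0,0,-0.28,0,0,0,0,0,0,-0.32,0,0,0,0,0,0,-0.36,0,0,0,0,0,0,-0.4,0,0,0,0,0]

```text
time_s: 3.45
position: [0.5726, 0.1547, 0.0689]
tool_rot: [[-0.999, 0.049, -0.001], [0.049, 0.999, -0.001], [0.001, -0.001, -1.0]]
ft_force: [-3.0, -2.0, 0.8]
grip_width: 0.0001
```

Emit:
step_arm:
  steps: [0,-0.03,0,0,0,0,0,0,-0.05,0,0,0,0,0,0,-0.065,0,0,0,0,0,0,-0.075,0,0,0,0,0,0,-0.085,0,0,0,0,0]

```text
time_s: 3.95
position: [0.598, 0.1536, 0.0684]
tool_rot: [[-0.999, 0.049, -0.0], [0.049, 0.999, 0.0], [0.0, -0.0, -1.0]]
ft_force: [-2.5, -1.4, 1.7]
grip_width: -0.0003
```

Emit:
step_arm:
  steps: [0,-0.007,0,0,0,0,0,0,-0.014,0,0,0,0,0,0,-0.021,0,0,0,0,0]

```text
time_s: 4.25
position: [0.6039, 0.1533, 0.0683]
tool_rot: [[-0.999, 0.049, -0.001], [0.049, 0.999, 0.0], [0.001, -0.0, -1.0]]
ft_force: [-13.4, 0.1, 8.5]
grip_width: -0.0001
```

Emit:
step_arm:
  steps: [0,-0.005,0,0,0,0,0,0,-0.005,0,0,0,0,0]

```text
time_s: 4.45
position: [0.6039, 0.1533, 0.0683]
tool_rot: [[-0.999, 0.049, -0.005], [0.049, 0.999, -0.0], [0.005, -0.0, -1.0]]
ft_force: [-11.5, -1.1, 7.1]
grip_width: -0.0002
```

Run:
```python
from h import *
im,d=imaging.get_image("scene");cv2.imwrite("pics/s2.png",cv2.resize(im[130:290,300:490],None,fx=4,fy=3.7))
```

```text
(no output)
```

View pics/s2.png

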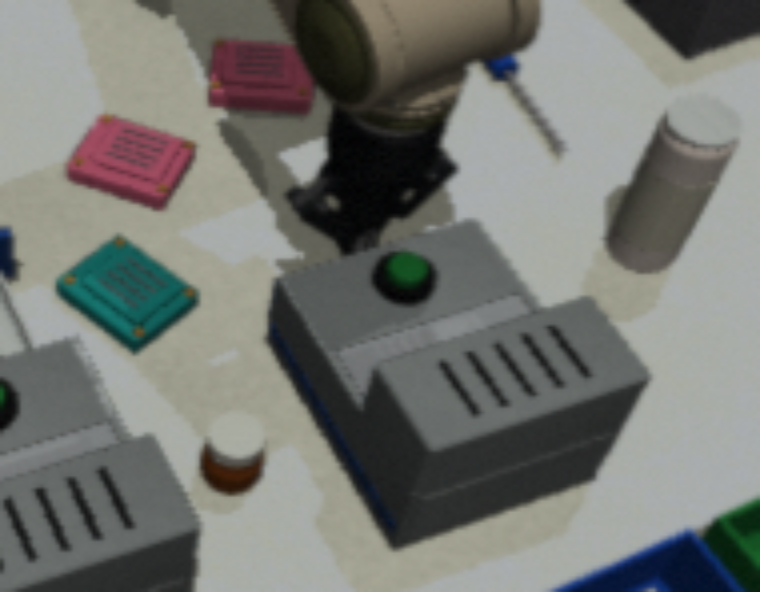

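Emit:
step_arm:
  steps: [0,-0.01,0,0,0,0,0,0,-0.015,0,0,0,0,0,0,-0.015,0,0,0,0,0,0,-0.015,0,0,0,0,0]

```text
time_s: 4.9
position: [0.6041, 0.1533, 0.0682]
tool_rot: [[-0.999, 0.048, -0.016], [0.048, 0.999, -0.001], [0.015, -0.002, -1.0]]
ft_force: [-31.3, -2.9, 19.9]
grip_width: 0.0003
```

Emit:
step_arm:
  steps: [0,0.03,0,0,0,0,0,0,0.12,0,0,0,0,0,0,0.12,0,0,0,0,0,0,0.12,0,-0.3,0,0,0,0,0.12,0,-0.3,0,0,0,0,0.12,0,-0.3,0,0,0]

```text
time_s: 5.5
position: [0.5774, 0.155, 0.1642]
tool_rot: [[-0.999, 0.049, 0.012], [0.049, 0.999, 0.001], [-0.012, 0.002, -1.0]]
ft_force: [-0.1, 0.0, 0.4]
grip_width: -0.0002
```

Run:
```python
from h import *
print(env.observe()["position"],env.observe()["tool_rot"])
for n in("top","scene"):
    im,d=imaging.get_image(n);cv2.imwrite(f"pics/{n}3.png",cv2.resize(im[110:290,180:440],None,fx=3,fy=3));c=imaging.get_calibration(n)
    hsv=cv2.cvtColor(im,cv2.COLOR_BGR2HSV)
    for nm,lo,hi,zz in(("green",(50,90,40),(80,255,255),.107),("blue",(105,120,40),(125,255,255),.068)):
        k,l,st,ce=cv2.connectedComponentsWithStats(cv2.inRange(hsv,lo,hi))
        for i in range(1,k):
            P=at_z(c,ce[i],zz)
            if st[i,4]>15 and 0.4<P[0]<.75 and -.25<P[1]<.25: print(n,nm,st[i],P.round(4))
```

```text
[0.57741859 0.15498928 0.16416192] [[-9.98730686e-01  4.88347174e-02  1.23364272e-02]
 [ 4.88498618e-02  9.98805701e-01  9.29107263e-04]
 [-1.22763211e-02  1.53056070e-03 -9.99923472e-01]]
top green [240 172   8   7  23] [0.669  0.1492 0.107 ]
top green [338 177   9   9  66] [ 0.6402 -0.1562  0.107 ]
top blue [253 191  15   3  39] [0.6146 0.106  0.068 ]
top blue [316 230  47   4 109] [ 0.4821 -0.1414  0.068 ]
scene green [397 198  10   9  74] [0.6659 0.1507 0.107 ]
scene green [290 232  11  10  87] [ 0.6439 -0.1565  0.107 ]
scene blue [254 192  49  26 571] [ 0.5016 -0.1512  0.068 ]
```

View pics/top3.png

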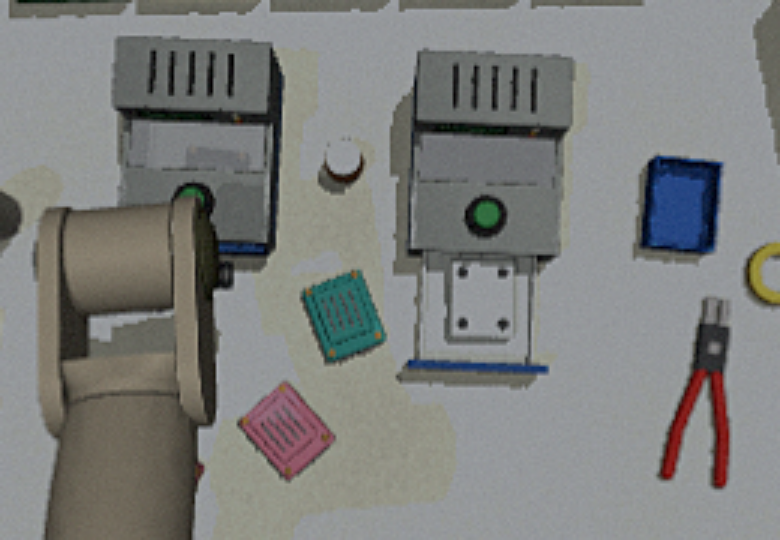

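Emit:
step_arm:
  steps: [0,-0.15,0,0,0,0,0,0,-0.285,0,0,0,0,0,0,-0.285,0,0,0,0,0,0,-0.285,0,0.08,0,0,0,0,-0.285,0,0.08,0,0,0]

```text
time_s: 6.1
position: [0.658, 0.1504, 0.1297]
tool_rot: [[-0.999, 0.049, -0.008], [0.049, 0.999, -0.0], [0.008, -0.001, -1.0]]
ft_force: [-1.1, 0.2, -1.0]
grip_width: -0.0003
```

Emit:
step_arm:
  steps: [0,-0.013,-0.002,0,0,0,0,0,-0.013,-0.002,0,0,0,0]

```text
time_s: 6.3
position: [0.6641, 0.1497, 0.135]
tool_rot: [[-0.999, 0.049, 0.001], [0.049, 0.999, 0.0], [-0.001, 0.0, -1.0]]
ft_force: [-0.3, -0.2, -0.1]
grip_width: -0.0001
```

Run:
```python
from h import *
print(env.observe()["position"],env.observe()["ft_force"])
im,d=imaging.get_image("scene");cv2.imwrite("pics/s4.png",cv2.resize(im[130:270,330:470],None,fx=4,fy=4))
```

```text
[0.66408437 0.14965355 0.13500598] [-0.3086175  -0.24861037 -0.13461825]
```

View pics/s4.png

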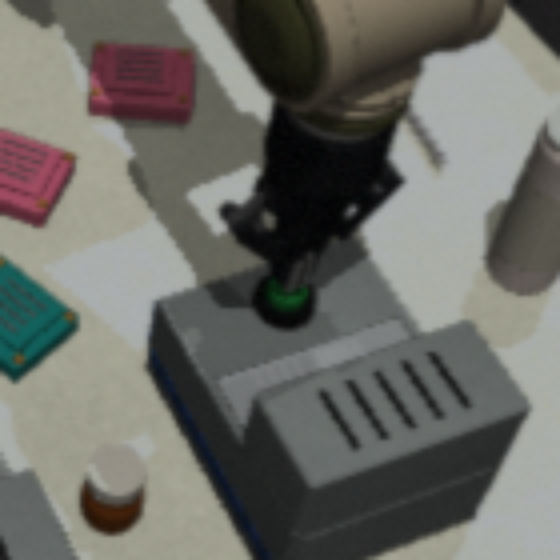

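Emit:
step_arm:
  steps: [0,0,0.004,0.025,0,0,0,0,0,0.004,0.035,0,0,0,0,0,0.004,0.042,0,0,0,0,0,0.004,0.049,0,0,0,0,0,0.004,0.056,0,0,0,0,0,0.004,0.056,0,0,0]

```text
time_s: 6.95
position: [0.6635, 0.1511, 0.1182]
tool_rot: [[-0.999, 0.049, 0.0], [0.049, 0.999, 0.0], [-0.0, 0.0, -1.0]]
ft_force: [-3.9, 1.0, 4.3]
grip_width: 0.0002
```

Emit:
step_arm:
  steps: [0,0,0,0.006,0,0,0,0,0,0,0.01,0,0,0,0,0,0,0.01,0,0,0]

```text
time_s: 7.25
position: [0.6635, 0.1512, 0.1178]
tool_rot: [[-0.999, 0.049, 0.002], [0.049, 0.999, 0.0], [-0.002, 0.0, -1.0]]
ft_force: [-9.7, 0.9, 20.9]
grip_width: 0.0001
```

Emit:
step_arm:
  steps: [0,0,0,0,0,0,0,0,0,0,-0.1,0,0,0,0,0,0,-0.3,0,0,0,0,0,0,-0.3,0,0,0,0,0.3,0,-0.4,0,0,0,0,0.5,0,-0.4,0,0,0,0,0.7,0,-0.4,0,0,0,0,0.9,0,-0.4,0,0,0,0,0.9,0,-0.4,0,0,0,0,0.9,0,-0.4,0,0,0]

```text
time_s: 8.25
position: [0.3903, 0.1642, 0.2344]
tool_rot: [[-0.999, 0.048, -0.001], [0.048, 0.999, -0.0], [0.001, -0.0, -1.0]]
ft_force: [1.2, 0.6, 0.1]
grip_width: 0.0002
```

Run:
```python
from h import *
s=env.observe();print(s["position"],s["ft_force"],s["time_s"])
for n in("top","scene"):
    im,d=imaging.get_image(n);cv2.imwrite(f"pics/{n}5.png",cv2.resize(im[110:290,180:440],None,fx=3,fy=3));c=imaging.get_calibration(n)
    hsv=cv2.cvtColor(im,cv2.COLOR_BGR2HSV)
    for nm,lo,hi,zz in(("green",(50,90,40),(80,255,255),.107),("blue",(105,120,40),(125,255,255),.068)):
        k,l,st,ce=cv2.connectedComponentsWithStats(cv2.inRange(hsv,lo,hi))
        for i in range(1,k):
            P=at_z(c,ce[i],zz)
            if st[i,4]>15 and 0.4<P[0]<.75 and -.25<P[1]<.25:
                dd=d[l==i];print(n,nm,st[i],P.round(4),at_d(c,ce[i],np.median(dd[dd>0])).round(4))
```

```text
[0.39025687 0.16423411 0.23441074] [1.16451136 0.62183374 0.05582403] 8.25
top green [239 172   9   9  62] [0.6618 0.1516 0.107 ] [0.6618 0.1517 0.1066]
top green [338 177   9   9  65] [ 0.6404 -0.1563  0.107 ] [ 0.6405 -0.1564  0.1061]
top blue [222 190  46   4 130] [0.6177 0.1545 0.068 ] [0.6177 0.1545 0.0678]
top blue [316 230  47   4 108] [ 0.4821 -0.1431  0.068 ] [ 0.4821 -0.1431  0.0682]
scene green [397 198  10   9  74] [0.6659 0.1507 0.107 ] [0.6661 0.1505 0.1073]
scene green [290 232  11  10  86] [ 0.6437 -0.1566  0.107 ] [ 0.6434 -0.1564  0.1065]
scene blue [254 192  49  26 565] [ 0.5016 -0.1511  0.068 ] [ 0.4885 -0.1474  0.0497]
```

View pics/top5.png

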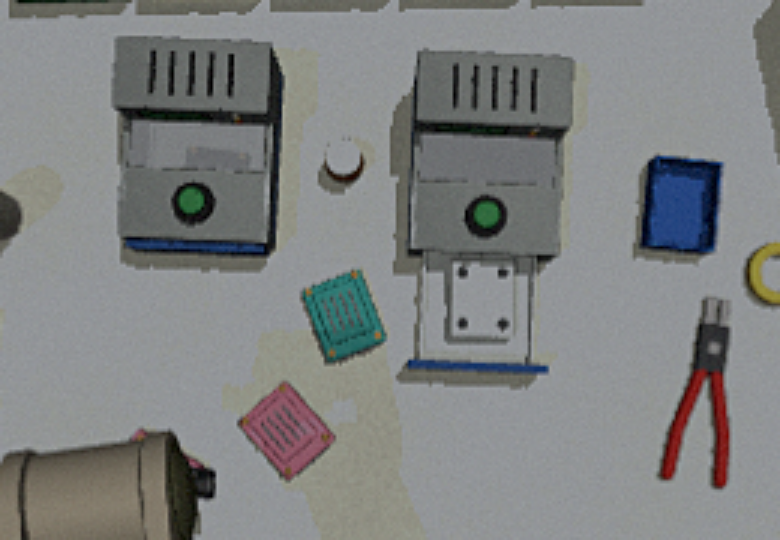

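```bash
python3 -c "
from h import *
print(env.observe()['qvel'].round(2));print(close_job())"
```

```text
[-1.01  3.55 -5.18 -0.14 -0.38 -0.47]
the job is handed in; nothing more can be done
None
```

The black unit's tray was pushed fully home, then that tester's green button was pressed all the way down and let go. I handed the job in at about 8.4 s.

- **Tray:** it stopped dead at the predicted home position, and pushing harder, to about 31 N, moved it only 0.2 mm. The last top picture puts the panel's middle 44 mm from the button, against 43 mm expected when home.
- **Button:** it bottomed out at about 21 N with the fingertips about 6 mm below its rest height. Afterwards its top measured 107 mm high again, so it is back up.
- **Other things:** the other tester's tray and button, measured in the last pictures, were unmoved. The block, jar, tub, tape, pliers and other parts looked unmoved by eye; I did not measure them, and that picture did not show the screwdriver.
- **Robot:** it ended clear of everything, at 0.234 m height with about zero force. The arm was still settling slightly (up to 5 degrees/s) when I handed in.
- **Not checked:** the unit lies hidden inside the closed tester, so I could not see it at the end.

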